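Lock the glass bowl onto the spice grinder

TASK

Put the glass bowl of the spice grinder onto its base: hang it in the collar by its two orange lugs, going in through the white-marked gaps, then twist it clockwise (seen from above) until the lugs drop into the locking notches at the orange marks, and let go. The glass is thin: take it with a light grip, never bang or press it hard against the base, and leave the other things on the island where they are.

Things in the scene. Friction and masses are not known exactly. Their poses are not given: they have to be found in the camera images.
- cup_mid (a point): Centre of the loose glass bowl, 56 mm above its underside; bowl stands upright on the island, 112 mm high, about 0.25 kg, z up its axis. Clear dome 56 mm across, straight-sided 30 to 98 mm above the underside: grip there from above, about 80 mm up, clear of the base's collar. The glass breaks if the two fingers together press it with over 100 N (50 N of grip).
- cup: The same bowl; origin at the centre of its underside, axes as cup_mid. Its lowest 22 mm is a black collar 66 mm across. Two orange lugs stick out of it along the bowl's own +y and -y to 45 mm from the axis, 10 mm wide, 8 mm high, their undersides 12 mm above the bowl's underside. The lugs are alike: a half turn makes no difference.
- base: Grinder base, fixed, upright: black body 132 mm across at the foot, topped by a blue collar 110 mm across, up to 124 mm above the island. Origin: centre of its underside, z up; yaw varies. Locked: bowl's y along the base's y (either way), bowl's underside 87 mm above the island, axes in line. The bowl cracks if it and the base press on one another with over 40 N.
- collar (a point): Centre of the collar's mouth, on the base's axis, 124 mm above the island, same axes as the base. Inside runs a ring channel for the lugs, radius 37 to 49 mm, under a 5 mm thick overhanging lip (inner radius 40 mm) with two entry gaps. The bowl has 4 mm of play sideways each way.
- gap (a point): Middle of one of the two entry gaps in the lip (the other is opposite), 24 mm wide, white (rim and ledge), 50 degrees counter-clockwise from above of the base's +y / -y. With its lugs within 9 degrees of the gaps the bowl goes down until they rest on a level ledge 106 mm above the island (bowl's underside then at 94 mm). This point is on that ledge, 43 mm from the axis.
- notch (a point): Middle of the floor of one of the two locking notches (the other is opposite), on the base's +y / -y, orange marks; 43 mm from the axis, 99 mm above the island. 50 degrees clockwise of the gaps, under the lip: notch 7 mm deep, 17 mm wide, a stop just past it. The bowl turns under the lip with 5 mm of play in height, and the lugs drop in by the bowl's weight.
- jam_red_mid (a point): Centre of a jam jar with a red lid, 64 mm across, 85 mm high. Leave alone.
- jam_green_mid (a point): Centre of a jam jar with a green lid, 56 mm across, 70 mm high. Leave alone.
- jam_gold_mid (a point): Centre of a small jam jar with a brass lid, 52 mm across, 65 mm high, between bowl and base. Leave alone.
- mug_mid (a point): Centre of a green mug, 80 mm across, 95 mm high. Leave alone.
- tub_mid (a point): Centre of a clear tub with a blue lid, 118 x 88 x 62 mm. Leave alone.
- mill_mid (a point): Centre of a steel pepper mill, 48 mm across, 175 mm high. Leave alone.
Things that resemble listed ones, but are neither listed nor needed, are in the scene too. What is meant by the cup is not yellow, and is the larger of those in its own colour.

How it is judged:
By the outcome, as a careful person would: the job done as asked, in the order asked, and still so for the second after the job is handed in, with the robot touching nothing.
It also fails if it takes over 51 s, if anything falls off the work surface, if the arm or the gripper's body presses on something with over 40 N, if the wrist force passes 120 N, or if a joint passes its speed limit or range.

ROBOT

A 6-joint arm with a two-finger parallel gripper is mounted at the origin on the work surface. World frame = base frame: x ahead of the robot, y to its left, z up, the work surface at z = 0. Lengths are in m, angles in rad, forces in N, time in s.
With the tool pointing down it reaches from about 0.375 to 0.9 m from the base axis. Payload 3.1 kg.
Tool frame: the origin (TCP) lies at the centre of the arm's flange, where the gripper is bolted on; the fingertips stand 182 mm ahead of it and the grasp point (between the pads) lies 164 mm ahead of it; z points along the fingers, y is the line along which they close (so a half turn about z gives the same grasp; the last joint's range is limited). The gripper opens to 87 mm and grips with 3 to 60 N. Pads are 19 mm wide; open, the fingers measure 117 mm over their backs; the gripper's body (75 mm by 190 mm) begins 51 mm behind the grasp point.
Start: joints at [-1.389, 0.527, 1.433, -0, 1.181, -0.178], TCP at [0.221, -0.585, 0.405] pointing down, gripper open.
Joint ranges: [-3.08, 3.08], [-0.75, 2.2], [0.22, 2.44], [-1.43, 4.57], [0, 2.65], [-2.85, 2.85]. Speed limits (rad/s): [2.79, 2.79, 3.14, 3.14, 3.14, 3.14].

INTERFACE

Orientations are given as a unit quaternion [x, y, z, w].
In Python, from rig import * gives the robot as it stands.
- The arm moves only by the tool move_arm, never from a script. Its argument "commands" is a list that holds one entry, the list of rows, each a list of 6 numbers: the shift along the tool's x, y, z in units of 40 mm (1.0 is 40 mm), then the turn, a rotation vector about the tool's x, y, z in rad. A call has 1 to 12 rows; each row is the pose to reach, as a shift and turn from the pose commanded when the call began, along the tool's axes at that moment; what a row does not reach only later rows make up. A row lasts 1/8 s, in which the tool goes at most 62.5 mm and 10.7 degrees, less where a joint would pass 70% of its speed; a pose out of reach is approached as far as the arm can. A call with a gripper value outside its range is refused whole. "claw" is the closure, from -1 (fully open) to 1 (shut), so that 0 is half open, set as the call begins (left out, the last holds). The fingers move at their own pace and stop on an object; "squeeze" is the grip in N (left out, the last holds). Time passes only in rows, so rows that repeat a pose let the fingers close. It gives the time, the measured TCP pose, the force, the opening and the grip force at its end, in the units of the state.
- get_obs(): the state, without advancing time (a new reading comes with each control period).
- camera(name): name is "scene" or "top" or "wrist"; returns a dict with "pixels" (400x640x3 uint8, blue, green, red), "range_z" (400x640 float32, m along the optical axis (not along the pixel's ray), 0 where there is no reading), "camera_matrix" (3x3 intrinsics, pixels), "extrinsics" (4x4, takes a point from world to camera coordinates). Camera axes: x right, y up, looking along -z (the intrinsics and any distortion apply to the point x, -y, -z); pixel columns grow to the right and rows downward; lengths in m; the calibration is good to about 2 mm. A picture is of the moment at which its call begins.
- hand_in(): hands the job in; it is judged then, once.
The state is a dict: "time": time; "q": joint angles; "joint_velocities": joint speeds; "joint_torque": joint torques, N m; "position": TCP position; "tool_rot": TCP orientation; "ft_force": force on the tool from outside, world axes, zero at the start; "moment": the same for the moment, N m; "grip_width": finger opening in m; "grip_force": force on a finger pad.
Only numpy, scipy, OpenCV 4.12 (cv2) and the standard library are available. Lean on these libraries where they do the work, as an engineer would, in place of code of your own. Each camera call takes 0.05 s, during which the arm holds its last target. There are 200 camera calls.

## Working session

There is one attempt and no reset: what is moved stays moved. The work goes in short steps, Python scripts to look and compute and a tool call to move; the robot and the scene stay as the last step left them, time stands still between calls to the robot, and variables do not carry over. Pictures are saved under pics/ and viewed, at most 10 in all, crops included, and the job is handed in when it is done.

Besides the shell and the picture viewer there is one more tool, called after "Request:" by a JSON object that holds its "name" and its "arguments", one argument or row to a line. move_arm: Moves the arm, as the interface text tells. Its arguments: {"type":"object","properties":{"commands":{"type":"array","items":{"type":"array","items":{"type":"array","items":{"type":"number"}}}},"claw":{"type":"number"},"squeeze":{"type":"number"}},"required":["commands"]}

```bash
mkdir -p pics; ls; cat > h.py <<'E'
from rig import *
import numpy as np, cv2
def shot(n,f=None):
    c=camera(n)
    if f: cv2.imwrite('pics/'+f,c['pixels'])
    return c
def ray(c,u,v):
    E=np.array(c['extrinsics']);R=E[:3,:3];t=E[:3,3];K=np.array(c['camera_matrix'])
    o=-R.T@t; d=np.linalg.inv(K)@np.array([u,v,1.]); d=R.T@(d*[1,-1,-1]); return o,d
def onz(c,u,v,z):
    o,d=ray(c,u,v); return o+d*(z-o[2])/d[2]
def depthpt(c,u,v):
    o,d=ray(c,u,v); return o+d*c['range_z'][int(v),int(u)]
E
python3 - <<'E'
from h import *
for n in('top','scene'):
    c=shot(n,n+'1.png'); o,d=ray(c,320,200);print(n,o,d,c['camera_matrix'])
print(get_obs())
E
```

```text
pics
top [ 0.5023376  -0.02366533  1.36560118] [ 0.09373305 -0.00804259 -0.9960116 ] [[402.0885428    0.         310.93118495]
 [  0.         402.0885428  207.84822885]
 [  0.           0.           1.        ]]
scene [1.16382646 0.5284641  1.15197629] [-0.43117123 -0.40156049 -0.80803774] [[405.85675751   0.         316.76765822]
 [  0.         405.85675751 201.860675  ]
 [  0.           0.           1.        ]]
{'time': 0.1, 'q': array([-1.38853461e+00,  5.28353262e-01,  1.43375252e+00, -2.61311182e-05,
        1.18138395e+00, -1.78473714e-01]), 'joint_velocities': array([-3.89097330e-05, -5.72482453e-04, -3.67718703e-03,  1.24625149e-03,
       -1.57144282e-03,  1.24226987e-03]), 'joint_torque': array([-4.22029780e-04, -4.40985918e+01, -1.77150321e+01,  6.35459321e-02,
        5.33638720e-02, -3.64317907e-05]), 'position': array([ 0.22058599, -0.58445646,  0.40388829]), 'tool_rot': array([ 9.83776460e-01,  1.79396145e-01, -1.38791727e-05, -9.48515730e-04]), 'ft_force': array([-0.09615195,  0.58653667,  0.12579854]), 'moment': array([-0.02791101,  0.0243067 , -0.0267671 ]), 'grip_force': 0.0, 'grip_width': 0.08682372103349005}
```

View pics/top1.png

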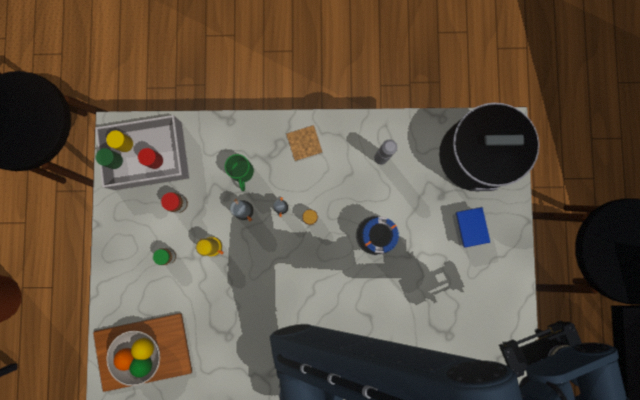

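View pics/scene1.png

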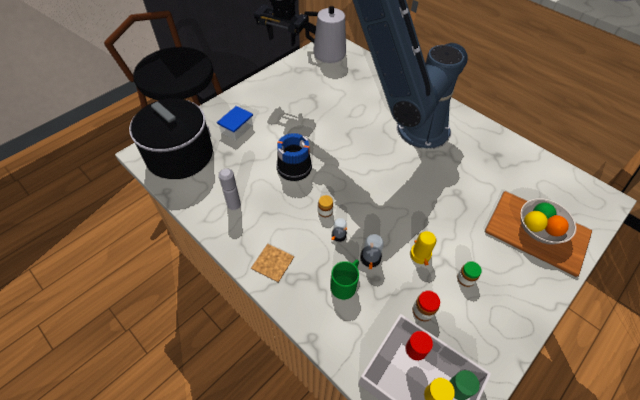

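The top view shows the large bowl at about (242,209), a smaller lookalike at (281,206), a yellow one at (208,245), the base at (379,235) and the brass jar at (310,217). The scene view agrees: large bowl at (372,252), base at (294,158).

```bash
cat > a.py <<'E'
from h import *
c=shot('top'); s=shot('scene')
def blobs(c,lo,hi,z,box):
    h=cv2.cvtColor(c['pixels'],cv2.COLOR_BGR2HSV); m=cv2.inRange(h,lo,hi)
    x0,y0,x1,y1=box; k=np.zeros_like(m);k[y0:y1,x0:x1]=m[y0:y1,x0:x1]
    n,l,st,ce=cv2.connectedComponentsWithStats(k)
    for i in range(1,n):
        if st[i,4]>=3: print(ce[i].round(1),st[i,4],onz(c,*ce[i],z).round(4))
print('top orange cup z.016');blobs(c,(5,110,80),(20,255,255),.016,(222,190,262,230))
print('scene orange cup');blobs(s,(5,110,80),(20,255,255),.016,(350,225,395,280))
print('base blue');blobs(c,(100,120,40),(125,255,255),.124,(350,205,410,265))
print('base orange');blobs(c,(3,90,80),(20,255,255),.124,(350,205,410,265))
print('base white');blobs(c,(0,0,150),(180,60,255),.124,(362,218,398,254))
print('base blue scene');blobs(s,(100,120,40),(125,255,255),.110,(270,130,320,180))
for p in((242,209),(310,217),(281,206),(208,245),(387,150)): print(p,onz(c,*p,.07).round(3),depthpt(c,*p).round(3))
a=cv2.resize(c['pixels'][180:270,220:310],(540,540),interpolation=cv2.INTER_CUBIC)
b=cv2.resize(s['pixels'][120:290,270:400],(410,540),interpolation=cv2.INTER_CUBIC)
d=cv2.resize(c['pixels'][205:265,350:410],(260,260),interpolation=cv2.INTER_CUBIC)
a[:260,280:540]=a[:260,280:540]
cv2.imwrite('pics/crop.png',np.hstack([cv2.resize(a,(380,380)),cv2.resize(d,(380,380),interpolation=cv2.INTER_CUBIC)]))
E
python3 a.py
```

```text
top orange cup z.016
[248.9 218. ] 15 [0.5703 0.2054 0.016 ]
scene orange cup
[370.4 265.2] 22 [0.6253 0.2498 0.016 ]
base blue
[368.5 229. ] 177 [ 0.5284 -0.1821  0.124 ]
[389.7 222.5] 27 [ 0.548  -0.2476  0.124 ]
[391.8 240.8] 161 [ 0.4918 -0.253   0.124 ]
[371.3 247.4] 34 [ 0.4718 -0.1899  0.124 ]
base orange
[393.1 226.2] 10 [ 0.5365 -0.2579  0.124 ]
[367.6 243. ] 13 [ 0.4855 -0.1788  0.124 ]
base white
[383.5 218. ] 8 [ 0.5619 -0.2289  0.124 ]
[394.5 220.2] 36 [ 0.5549 -0.2626  0.124 ]
[380.  221.5] 4 [ 0.5512 -0.218   0.124 ]
[377. 251.] 3 [ 0.4609 -0.2071  0.124 ]
base blue scene
[291.5 140. ] 261 [ 0.4916 -0.2456  0.11  ]
[295.2 156.1] 301 [ 0.5348 -0.1806  0.11  ]
(242, 209) [0.597 0.219 0.07 ] [0.594 0.211 0.109]
(310, 217) [ 0.569 -0.001  0.07 ] [ 0.57  -0.001  0.063]
(281, 206) [0.606 0.092 0.07 ] [0.605 0.091 0.081]
(208, 245) [0.481 0.328 0.07 ] [0.482 0.318 0.108]
(387, 150) [ 0.786 -0.254  0.07 ] [ 0.764 -0.235  0.172]
```

View pics/crop.png

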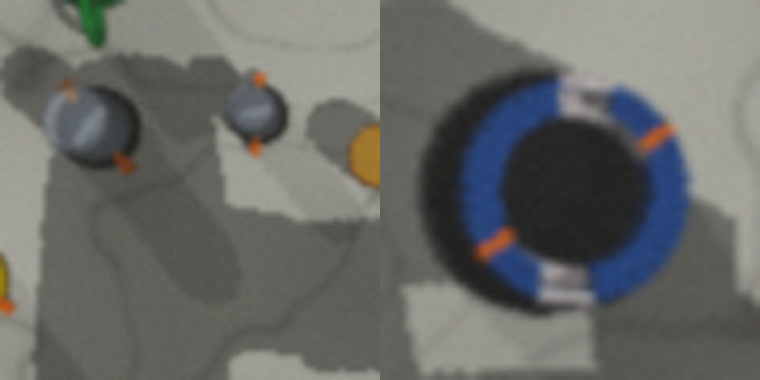

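The crop shows the bowl's lugs at roughly (68,90) and (124,162). On the base, the white gaps are at (585,95) and (567,285), and the orange marks at (657,138) and (495,245).

```bash
cat > go.py <<'E'
from h import *
import sys
from scipy.spatial.transform import Rotation as R
# target x y z yaw(deg, tool x): shift in 40mm units, turn about tool axes
def go(x,y,z,yaw):
    o=get_obs(); r=R.from_quat(o['tool_rot']); a=np.radians(yaw)
    t=R.from_matrix(np.array([[np.cos(a),np.sin(a),0],[np.sin(a),-np.cos(a),0],[0,0,-1]]))
    X=r.as_matrix()[:,0]
    print('now',o['position'].round(4),'yaw',np.degrees(np.arctan2(X[1],X[0])).round(2),'t',round(o['time'],2))
    print('shift',(r.inv().apply(np.array([x,y,z])-o['position'])/.04).round(3),'turn',(r.inv()*t).as_rotvec().round(4))
if __name__=='__main__': go(*map(float,sys.argv[1:]))
E
python3 - <<'E'
from h import *
from go import go
c=shot('top')
for p in((249.2,218.2),(236.1,201.3)): print(onz(c,*p,.016))
print(onz(c,239,208.4,.1))
go(.57,.21,.42,50)
E
```

```text
[0.56965844 0.20429524 0.016     ]
[0.6271456  0.24896826 0.016     ]
[0.59674331 0.22262494 0.1       ]
now [ 0.2206 -0.5846  0.4043] yaw 20.67 t 0.25
shift [ 15.184 -15.503  -0.376] turn [-9.000e-04 -4.000e-04 -5.119e-01]
```

Request:
{"name": "move_arm", "arguments": {
  "commands": [
    [[1.3,-1.3,-0.4,0,0,-0.05],[2.7,-2.65,-0.4,0,0,-0.1],[4.1,-4.0,-0.4,0,0,-0.15],[5.5,-5.4,-0.4,0,0,-0.2],[6.5,-6.4,-0.4,0,0,-0.25],[7.5,-7.4,-0.4,0,0,-0.3],[8.5,-8.3,-0.4,0,0,-0.35],[9.5,-9.3,-0.4,0,0,-0.4],[10.5,-10.3,-0.4,0,0,-0.45],[11.5,-11.2,-0.4,0,0,-0.5],[12.5,-12.2,-0.4,0,0,-0.51],[13.5,-13.2,-0.4,0,0,-0.51]]
  ],
  "claw": -1,
  "squeeze": 8
}}

```text
time: 1.75
position: [0.5374, 0.0958, 0.4209]
tool_rot: [0.907, 0.422, 0.0, 0.0]
ft_force: [0.9, -0.1, 0.3]
grip_width: 0.0869
grip_force: 0.0
```

```bash
python3 go.py .5975 .2255 .42 50
```

```text
now [0.5374 0.0958 0.4209] yaw 49.91 t 1.75
shift [ 3.448 -0.937  0.022] turn [ 0.0007 -0.0002 -0.0016]
```

Request:
{"name": "move_arm", "arguments": {
  "commands": [
    [[1.2,-0.35,0,0,0,0],[2.3,-0.65,0,0,0,0],[3.1,-0.85,0,0,0,0],[3.4,-0.92,0,0,0,0],[3.4,-0.92,0,0,0,0],[3.4,-0.92,0,0,0,0]]
  ]
}}

```text
time: 2.5
position: [0.5958, 0.2203, 0.4207]
tool_rot: [0.907, 0.421, -0.001, 0.0]
ft_force: [0.5, -0.1, -0.7]
grip_width: 0.0874
grip_force: 0.0
```

```bash
python3 - <<'E'
from h import *
from go import go
c=shot('wrist','w1.png'); go(.5975,.2255,.42,50)
print(ray(c,320,200)); 
E=np.array(c['extrinsics']);K=np.array(c['camera_matrix'])
for z in(.1,.016):
    p=E[:3]@[.5975,.2255,z,1]; print((K@(p*[1,-1,-1])/-p[2])[:2])
E
```

```text
now [0.5958 0.2202 0.4208] yaw 49.81 t 2.55
shift [ 0.128 -0.053  0.019] turn [-0.0003  0.001  -0.0033]
(array([0.64075602, 0.27414904, 0.40016237]), array([-0.15401002, -0.2111786 , -0.96544865]))
[313.38828044 186.14716242]
[313.70056239 173.49926956]
```

View pics/w1.png

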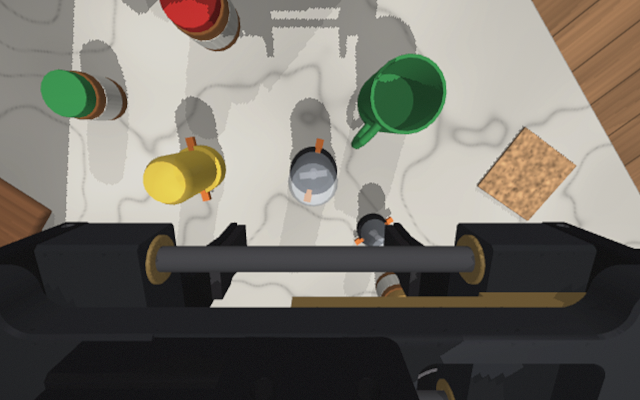

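The wrist view shows the bowl near (314,180), with its lugs at about (319,146) and (308,196). The fingers are clear of its neighbours.

```bash
cat > b.py <<'E'
from h import *
c=shot('wrist'); h=cv2.cvtColor(c['pixels'],cv2.COLOR_BGR2HSV)
m=cv2.inRange(h,(4,60,80),(18,255,255)); k=np.zeros_like(m);k[130:215,285:345]=m[130:215,285:345]
n,l,st,ce=cv2.connectedComponentsWithStats(k); P=[]
for i in range(1,n):
    if st[i,4]>15:
        p=onz(c,*ce[i],.020); P.append(p); print(ce[i].round(1),st[i],p.round(4))
if len(P)==2:
    d=P[0]-P[1]; print('mid',(P[0]+P[1])/2,np.degrees(np.arctan2(d[1],d[0])),np.hypot(*d[:2]))
d=c['range_z']; Q=[]
for v in range(140,215,2):
    for u in range(280,350,2):
        if d[v,u]>0:
            q=depthpt(c,u,v)
            if .105<q[2]<.118: Q.append(q)
Q=np.array(Q); print(len(Q),Q.mean(0) if len(Q) else'', Q.min(0),Q.max(0))
E
python3 b.py
```

```text
[318.5 145. ] [315 138   9  16 112] [0.6284 0.2516 0.02  ]
[307.5 195.7] [304 190   7  12  63] [0.5707 0.2072 0.02  ]
mid [0.59952886 0.22939807 0.02      ] 37.541180739606126 0.07275192891326576
365 [0.60035351 0.2307807  0.10956562] [0.5765243  0.20721596 0.10507636] [0.62333066 0.25383209 0.1135399 ]
```

```bash
python3 go.py .6 .2303 .246 50
```

```text
now [0.5959 0.2202 0.4209] yaw 49.81 t 2.6
shift [ 0.261 -0.083  4.372] turn [-0.0002  0.0006 -0.0034]
```

Request:
{"name": "move_arm", "arguments": {
  "commands": [
    [[0.26,-0.08,0.5,0,0,0],[0.26,-0.08,1.4,0,0,0],[0.26,-0.08,2.4,0,0,0],[0.26,-0.08,3.2,0,0,0],[0.26,-0.08,3.8,0,0,0],[0.26,-0.08,4.2,0,0,0],[0.26,-0.08,4.37,0,0,0],[0.26,-0.08,4.37,0,0,0],[0.26,-0.08,4.37,0,0,0]]
  ]
}}

```text
time: 3.72
position: [0.6009, 0.2316, 0.247]
tool_rot: [0.907, 0.422, 0.001, 0.0]
ft_force: [-0.2, -0.3, -0.9]
grip_width: 0.0871
grip_force: 0.0
```

```bash
python3 - <<'E'
from h import *
from go import go
go(.6,.2303,.246,50); print(get_obs()['ft_force'])
c=shot('wrist','w2.png')
E
```

```text
now [0.6009 0.2316 0.247 ] yaw 49.89 t 3.73
shift [-0.039  0.004  0.024] turn [ 0.0013 -0.0017 -0.0019]
[-0.17333267 -0.33060742 -0.92330225]
```

View pics/w2.png

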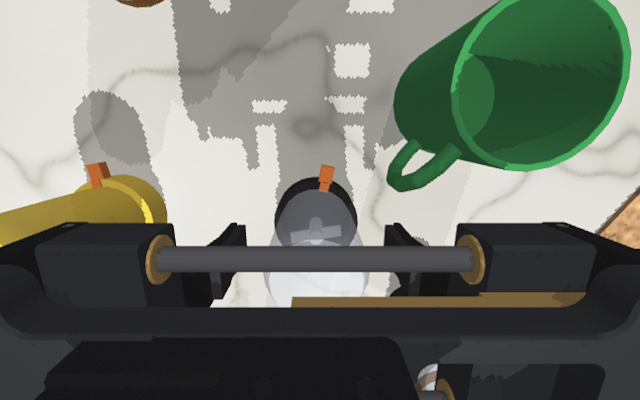

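The bowl sits between the fingers (dome at about (316,270)), so I close lightly.

Request:
{"name": "move_arm", "arguments": {
  "commands": [
    [[0,0,0,0,0,0],[0,0,0,0,0,0],[0,0,0,0,0,0],[0,0,0,0,0,0],[0,0,0,0,0,0],[0,0,0,0,0,0],[0,0,0,0,0,0],[0,0,0,0,0,0]]
  ],
  "claw": 1,
  "squeeze": 15
}}

```text
time: 4.78
position: [0.6006, 0.2314, 0.2461]
tool_rot: [0.907, 0.422, 0.0, 0.0]
ft_force: [1.1, -0.1, 0.5]
grip_width: 0.0559
grip_force: 15.0
```

Request:
{"name": "move_arm", "arguments": {
  "commands": [
    [[0,0,-0.3,0,0,0],[0,0,-0.9,0,0,0],[0,0,-1.8,0,0,0],[0,0,-2.8,0,0,0],[0,0,-3.7,0,0,0],[0,0,-4.3,0,0,0],[0,0,-4.5,0,0,0],[0,0,-4.5,0,0,0]]
  ]
}}

```text
time: 5.78
position: [0.6, 0.2316, 0.4259]
tool_rot: [0.907, 0.422, -0.0, -0.0]
ft_force: [0.1, -0.3, -2.1]
grip_width: 0.0558
grip_force: 15.0
```

```bash
cat > c.py <<'E'
from h import *
# base: marks and collar from top + wrist
def pts(c,lo,hi,box,z,mn=4):
    h=cv2.cvtColor(c['pixels'],cv2.COLOR_BGR2HSV); m=cv2.inRange(h,lo,hi)
    x0,y0,x1,y1=box; k=np.zeros_like(m);k[y0:y1,x0:x1]=m[y0:y1,x0:x1]
    n,l,st,ce=cv2.connectedComponentsWithStats(k)
    r=[]
    for i in range(1,n):
        if st[i,4]>=mn: r.append(onz(c,*ce[i],z)); print(ce[i].round(1),st[i],r[-1].round(4))
    return r
if __name__=='__main__':
    c=shot('top'); pts(c,(3,90,80),(20,255,255),(350,205,410,265),.124)
    d=c['range_z']; Q=np.array([depthpt(c,u,v) for v in range(205,266) for u in range(350,411) if d[v,u]>0])
    Q=Q[(Q[:,2]>.115)&(Q[:,2]<.132)]
    (e,s,a)=cv2.minAreaRect((Q[:,:2]*1000).astype(np.float32)); print(len(Q),cv2.minEnclosingCircle((Q[:,:2]*1000).astype(np.float32)),Q[:,2].mean())
    s=shot('scene'); pts(s,(3,90,80),(20,255,255),(270,130,320,180),.124)
    from go import go
    go(.511,-.2185,.42,5)
E
python3 c.py
```

```text
[392.8 226.3] [391 225   5   4   9] [ 0.5361 -0.2569  0.124 ]
[367.9 242.9] [365 241   7   5  14] [ 0.4857 -0.1795  0.124 ]
494 ((511.58197021484375, -217.91700744628906), 57.24652862548828) 0.12323888111038613
[279.3 141.9] [277 141   6   2   7] [ 0.5371 -0.2584  0.124 ]
[306.3 146.2] [304 146   5   2   6] [ 0.4842 -0.1775  0.124 ]
now [0.5999 0.2315 0.4245] yaw 49.9 t 5.88
shift [-10.035   5.547   0.125] turn [-0.001   0.0031  0.7836]
```

Request:
{"name": "move_arm", "arguments": {
  "commands": [
    [[-0.7,0.4,0,0,0,0.05],[-1.7,0.95,0,0,0,0.13],[-2.8,1.55,0,0,0,0.22],[-3.9,2.15,0,0,0,0.3],[-5.0,2.75,0,0,0,0.39],[-6.1,3.4,0,0,0,0.48],[-7.2,4.0,0,0,0,0.56],[-8.2,4.5,0,0,0,0.64],[-9.0,5.0,0,0,0,0.7],[-9.6,5.3,0,0,0,0.75],[-9.95,5.5,0,0,0,0.775],[-10.03,5.54,0,0,0,0.775]]
  ]
}}

```text
time: 7.38
position: [0.5113, -0.2187, 0.4252]
tool_rot: [0.999, 0.047, -0.001, -0.001]
ft_force: [0.7, -0.3, -2.7]
grip_width: 0.0558
grip_force: 15.0
```

```bash
python3 - <<'E'
from h import *
from go import go
go(.511,-.218,.425,5.5)
c=shot('wrist','w3.png'); s=shot('scene'); t=shot('top')
a=cv2.resize(s['pixels'][90:190,240:350],(440,400),interpolation=cv2.INTER_CUBIC)
b=cv2.resize(c['pixels'][100:300,220:400],(360,400))
cv2.imwrite('pics/w3c.png',np.hstack([a,b]))
E
```

```text
now [ 0.5113 -0.2187  0.4252] yaw 5.44 t 7.38
shift [-0.006 -0.017  0.004] turn [-0.0013  0.001  -0.001 ]
```

View pics/w3.png

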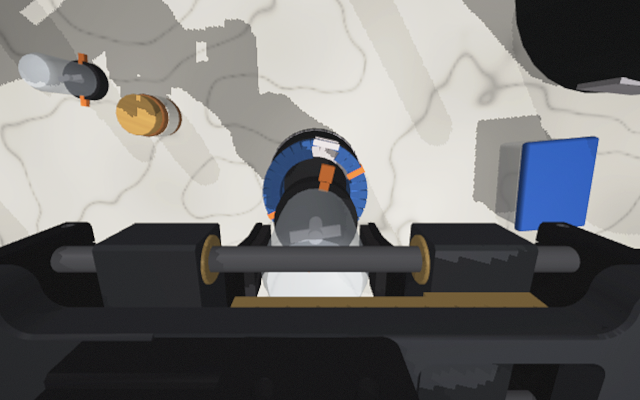

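View pics/w3c.png

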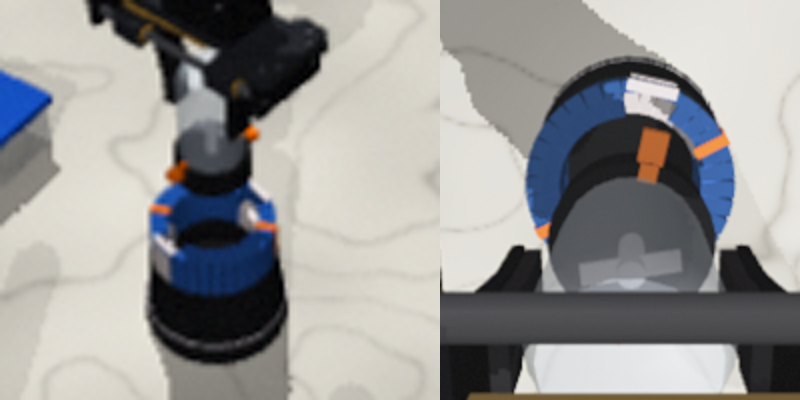

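The lug at about (327,178) lies near the white gap at (325,147), and the orange mark is at (356,173). I measure both angles.

```bash
python3 - <<'E'
from h import *
from c import pts
c=shot('wrist'); p0=get_obs()['position']
A=pts(c,(3,90,80),(18,255,255),(260,125,375,222),.199,8)
for p in A:
    d=p-p0; print('lug?',np.hypot(*d[:2]),np.degrees(np.arctan2(d[1],d[0])))
C=np.array([.511,-.218])
print('marks');A=pts(c,(3,90,80),(18,255,255),(260,125,375,222),.124,8)
print('white');A+=pts(c,(0,0,170),(180,50,255),(295,130,345,160),.124,8)
for p in A:
    d=p[:2]-C; print(np.hypot(*d),np.degrees(np.arctan2(d[1],d[0])))
E
```

```text
[325.7 176.3] [318 163  17  29 351] [ 0.5447 -0.2209  0.199 ]
[356.2 173.1] [347 165  19  15 106] [ 0.5493 -0.2437  0.199 ]
[271.9 215.9] [269 213   6   7  32] [ 0.5092 -0.1821  0.199 ]
lug? 0.03336959423792049 -6.577801864254638
lug? 0.046178671526391685 -35.11145252018196
lug? 0.035043236589617 93.84642537734933
marks
[325.7 176.3] [318 163  17  29 351] [ 0.5316 -0.225   0.124 ]
[356.2 173.1] [347 165  19  15 106] [ 0.5379 -0.256   0.124 ]
[271.9 215.9] [269 213   6   7  32] [ 0.4832 -0.1721  0.124 ]
white
[340.3 132.4] [334 130  11   8  55] [ 0.5768 -0.2348  0.124 ]
[324.8 148. ] [313 138  28  22 382] [ 0.5602 -0.2211  0.124 ]
0.021779735952023316 -18.83733570784015
0.04660282026604343 -54.712545619058794
0.053629199248234526 121.22246915341307
0.0679623541922911 -14.330203484939789
0.04927319898400503 -3.6335849824119815
```

```bash
python3 - <<'E'
from h import *
from c import pts
s=shot('scene'); c=shot('wrist'); p0=get_obs()['position']; print(p0)
A=pts(s,(3,110,80),(20,255,255),(270,110,320,140),.195,4)
if len(A)>=2: print('mid',(A[0]+A[1])/2, np.degrees(np.arctan2(*(A[0]-A[1])[1::-1])),np.hypot(*(A[0]-A[1])[:2]))
print('tip',onz(c,328,163.5,.191)-p0,onz(c,328,163.5,.199)-p0)
A=pts(s,(3,90,80),(20,255,255),(270,140,320,150),.124,4)
for n,cc,z in(('s',s,.124),):
    if len(A)>=2: print('base mid',(A[0]+A[1])/2)
g=cv2.cvtColor(c['pixels'],cv2.COLOR_BGR2GRAY); print(g[155:235:2,300],g[155:235:2,345])
E
```

```text
[ 0.51164324 -0.21709788  0.42593281]
[302.4 123. ] [301 121   4   5  14] [ 0.4656 -0.2145  0.195 ]
[284.1 132.7] [282 130   5   6  19] [ 0.541  -0.2238  0.195 ]
mid [ 0.50329711 -0.21918257  0.195     ] 172.9954920148372 0.0759925823819976
tip [ 0.04199613 -0.00485597 -0.23493281] [ 0.04301108 -0.0043867  -0.22693281]
[279.3 141.9] [277 141   6   2   7] [ 0.5371 -0.2584  0.124 ]
[306.3 146.2] [304 146   5   2   6] [ 0.4842 -0.1775  0.124 ]
base mid [ 0.51065524 -0.21794443  0.124     ]
[ 69  70  69  72  41  38  39  41  39  39  39  38  31  27  28  30  29  31
  42  90  87  88  89  87  88  89  89  89  89  89  89  90  89  91  89  91
  93  99 134 138] [101  99 100  96 102 101  99 118 130 116  54  23  28  28  27  30  32  27
  24  29  28  35  40  40  44  80  84  84  83  80  78  79  81  80  80  80
  82  81  85  92]
```

```bash
python3 - <<'E'
from h import *
c=shot('wrist');s=shot('scene'); p0=get_obs()['position']
a,u=ray(c,326.5,173.);b,v=ray(s,284.1,132.7)
t=np.linalg.lstsq(np.c_[u,-v],b-a,rcond=None)[0]
print(a+u*t[0]-p0,b+v*t[1]-p0, p0)
# depth on lug and dome in wrist view
for p in((328,165),(327,170),(326,176),(326,182),(316,200),(316,215),(316,235),(300,180),(345,190)): print(p,(depthpt(c,*p)-p0).round(4))
for p in((284,131),(284,133),(302,122),(303,124)): print('s',p,(depthpt(s,*p)-p0).round(4))
# wide collar lower edge circle
E
```

```text
[ 0.03608065 -0.00380544 -0.22534327] [ 0.03321144 -0.00188077 -0.22498888] [ 0.51162251 -0.21732959  0.42602306]
(328, 165) [ 0.0417 -0.0045 -0.2286]
(327, 170) [ 0.0383 -0.004  -0.2261]
(326, 176) [ 0.0336 -0.0037 -0.2262]
(326, 182) [ 0.0296 -0.004  -0.2232]
(316, 200) [ 0.0247  0.0031 -0.1868]
(316, 215) [ 0.0246  0.0032 -0.1574]
(316, 235) [ 0.0205  0.0028 -0.1401]
(300, 180) [ 0.0266  0.016  -0.2365]
(345, 190) [ 0.0217 -0.0209 -0.2378]
s (284, 131) [ 0.0264 -0.0099 -0.2275]
s (284, 133) [ 0.0346 -0.0008 -0.2246]
s (302, 122) [-0.0441  0.0028 -0.2252]
s (303, 124) [-0.0439  0.0077 -0.2309]
```

```bash
python3 go.py .514 -.2178 .362 5.5
```

```text
now [ 0.5116 -0.2173  0.426 ] yaw 5.56 t 7.78
shift [0.058 0.018 1.601] turn [-0.0001 -0.0001  0.001 ]
```

Request:
{"name": "move_arm", "arguments": {
  "commands": [
    [[0.06,0.01,0.1,0,0,0],[0.06,0.01,0.4,0,0,0],[0.06,0.01,0.8,0,0,0],[0.06,0.01,1.1,0,0,0],[0.06,0.01,1.35,0,0,0],[0.06,0.01,1.5,0,0,0],[0.06,0.01,1.6,0,0,0],[0.06,0.01,1.6,0,0,0]]
  ]
}}

```text
time: 8.78
position: [0.5139, -0.2183, 0.3619]
tool_rot: [0.999, 0.048, -0.0, -0.0]
ft_force: [-0.0, 0.2, -1.8]
grip_width: 0.0555
grip_force: 15.0
```

```bash
python3 - <<'E'
from h import *
from go import go
go(.514,-.2178,.342,5.5); print(get_obs()['ft_force'])
c=shot('wrist'); s=shot('scene')
a=cv2.resize(s['pixels'][90:190,240:350],(440,400),interpolation=cv2.INTER_CUBIC)
b=cv2.resize(c['pixels'][100:300,220:400],(360,400))
cv2.imwrite('pics/w4.png',np.hstack([a,b]))
E
```

```text
now [ 0.5139 -0.2183  0.3619] yaw 5.49 t 8.78
shift [ 0.004 -0.012  0.497] turn [-0.      0.0001 -0.0002]
[-0.03872358  0.2457366  -1.80969968]
```

View pics/w4.png

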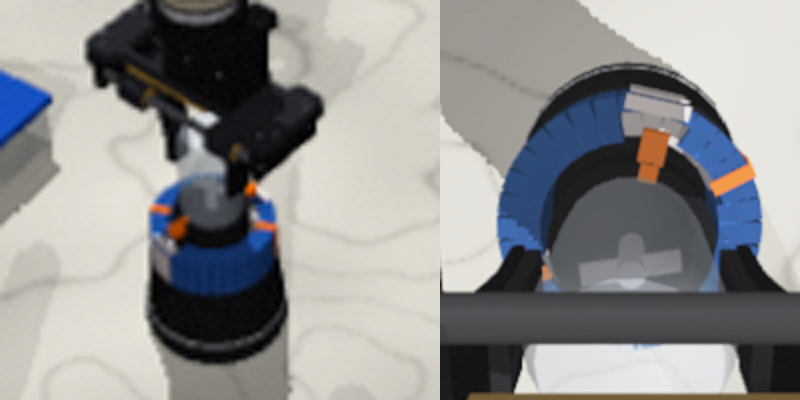

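The lug at crop (654,148) is aligned with the white gap at (657,115), so I go down slowly.

Request:
{"name": "move_arm", "arguments": {
  "commands": [
    [[0,0,0.08,0,0,0],[0,0,0.16,0,0,0],[0,0,0.24,0,0,0],[0,0,0.32,0,0,0],[0,0,0.38,0,0,0],[0,0,0.44,0,0,0],[0,0,0.48,0,0,0],[0,0,0.48,0,0,0],[0,0,0.48,0,0,0]]
  ]
}}

```text
time: 10.0
position: [0.5139, -0.2183, 0.3428]
tool_rot: [0.999, 0.048, 0.0, 0.0]
ft_force: [0.1, 0.4, -2.3]
grip_width: 0.056
grip_force: 15.0
```

```bash
python3 - <<'E'
from h import *
from go import go
print(get_obs()['ft_force'],get_obs()['moment'])
go(.5131,-.2200,.342,-44.5)
c=shot('wrist'); p0=get_obs()['position']
for p in((328,165),(327,170),(326,176),(326,182),(316,200),(316,215)): print(p,(depthpt(c,*p)-p0).round(4))
E
```

```text
[ 0.06162342  0.39422711 -2.32812949] [ 0.02200394 -0.02183379 -0.00180434]
now [ 0.5139 -0.2183  0.3428] yaw 5.49 t 10.0
shift [-0.024  0.04   0.021] turn [ 1.000e-04 -2.000e-04  8.725e-01]
(328, 165) [ 0.0419 -0.0048 -0.2281]
(327, 170) [ 0.0382 -0.0044 -0.2268]
(326, 176) [ 0.0337 -0.0041 -0.2261]
(326, 182) [ 0.0297 -0.0044 -0.2229]
(316, 200) [ 0.0247  0.0027 -0.1871]
(316, 215) [ 0.0245  0.0028 -0.1577]
```

Request:
{"name": "move_arm", "arguments": {
  "commands": [
    [[0,0,0,0,0,0.06],[0,0,0,0,0,0.14],[-0.01,0.01,0,0,0,0.23],[-0.01,0.01,0,0,0,0.33],[-0.01,0.02,0,0,0,0.43],[-0.01,0.02,0,0,0,0.53],[-0.02,0.03,0,0,0,0.63],[-0.02,0.03,0,0,0,0.73],[-0.02,0.04,0,0,0,0.81],[-0.02,0.04,0,0,0,0.86],[-0.02,0.04,0,0,0,0.87],[-0.02,0.04,0,0,0,0.87]]
  ]
}}

```text
time: 11.55
position: [0.5133, -0.2199, 0.3428]
tool_rot: [0.926, -0.377, 0.0, 0.0]
ft_force: [0.0, -0.3, -1.4]
grip_width: 0.0556
grip_force: 15.0
```

```bash
python3 - <<'E'
from h import *
from go import go
print(get_obs()['ft_force'],get_obs()['moment'])
go(.5131,-.2200,.335,-44.5)
c=shot('wrist'); cv2.imwrite('pics/w5.png',cv2.resize(c['pixels'][100:300,200:440],(720,600)))
E
```

```text
[ 0.02414573 -0.25575889 -1.37981814] [ 0.09274212  0.04507251 -0.0020522 ]
now [ 0.5133 -0.2199  0.3428] yaw -44.32 t 11.55
shift [-0.002  0.004  0.196] turn [-0.     -0.0002  0.0031]
```

View pics/w5.png

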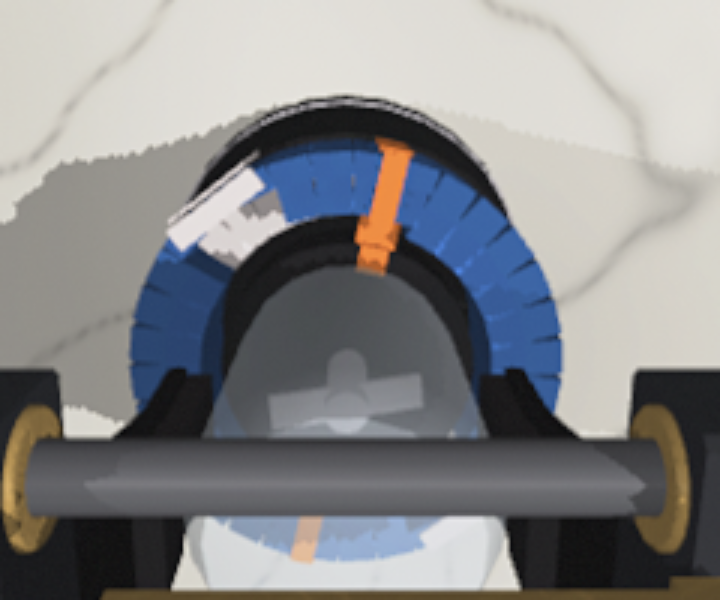

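The lug (375,250) lines up with the orange mark (390,190), so I lower it into the notch.

Request:
{"name": "move_arm", "arguments": {
  "commands": [
    [[0,0,0.04,0,0,0],[0,0,0.08,0,0,0],[0,0,0.12,0,0,0],[0,0,0.16,0,0,0],[0,0,0.19,0,0,0],[0,0,0.19,0,0,0]]
  ]
}}

```text
time: 12.35
position: [0.5132, -0.2199, 0.335]
tool_rot: [0.926, -0.378, -0.0, -0.0]
ft_force: [-0.4, -1.0, -2.5]
grip_width: 0.0558
grip_force: 15.0
```

Request:
{"name": "move_arm", "arguments": {
  "commands": [
    [[0,0,0.02,0,0,0],[0,0,0.035,0,0,0],[0,0,0.035,0,0,0]]
  ]
}}

```text
time: 12.72
position: [0.5132, -0.2199, 0.3337]
tool_rot: [0.926, -0.378, -0.0, -0.0]
ft_force: [-1.1, -0.1, -1.4]
grip_width: 0.0553
grip_force: 15.0
```

Request:
{"name": "move_arm", "arguments": {
  "commands": [
    [[0,0,0,0,0,0],[0,0,0,0,0,0],[0,0,0,0,0,0],[0,0,0,0,0,0],[0,0,0,0,0,0],[0,0,0,0,0,0]]
  ],
  "claw": -0.2
}}

```text
time: 13.48
position: [0.5132, -0.22, 0.3338]
tool_rot: [0.926, -0.378, 0.0, 0.0]
ft_force: [0.3, 0.8, -2.9]
grip_width: 0.0557
grip_force: 15.0
```

Request:
{"name": "move_arm", "arguments": {
  "commands": [
    [[0,0,0,0,0,0],[0,0,0,0,0,0],[0,0,0,0,0,0],[0,0,0,0,0,0],[0,0,0,0,0,0],[0,0,0,0,0,0]]
  ],
  "claw": -1
}}

```text
time: 14.22
position: [0.5132, -0.2199, 0.3338]
tool_rot: [0.926, -0.377, 0.0, -0.0]
ft_force: [1.1, -0.9, 0.1]
grip_width: 0.0864
grip_force: 0.0
```

Request:
{"name": "move_arm", "arguments": {
  "commands": [
    [[0,0,-0.3,0,0,0],[0,0,-0.9,0,0,0],[0,0,-1.7,0,0,0],[0,0,-2.5,0,0,0],[0,0,-3.2,0,0,0],[0,0,-3.5,0,0,0],[0,0,-3.5,0,0,0]]
  ]
}}

```text
time: 15.1
position: [0.5132, -0.2199, 0.4746]
tool_rot: [0.926, -0.377, 0.001, 0.0]
ft_force: [0.2, 0.2, -0.2]
grip_width: 0.0867
grip_force: 0.0
```

```bash
python3 - <<'E'
from h import *
c=shot('wrist'); s=shot('scene')
a=cv2.resize(s['pixels'][90:190,240:350],(440,400),interpolation=cv2.INTER_CUBIC)
b=cv2.resize(c['pixels'][100:300,220:400],(360,400))
cv2.imwrite('pics/w6.png',np.hstack([a,b]))
d=c['range_z'];Q=np.array([depthpt(c,u,v) for v in range(120,230,2) for u in range(270,370,2) if d[v,u]>0])
q=Q[Q[:,2]>.17];print(len(q),q.max(0),q.min(0)); top=q[q[:,2]>q[:,2].max()-.004]; print(top.mean(0))
h=cv2.cvtColor(c['pixels'],cv2.COLOR_BGR2HSV); m=cv2.inRange(h,(3,90,80),(18,255,255))[120:225,270:370]
n,l,st,ce=cv2.connectedComponentsWithStats(m)
for i in range(1,n):
    if st[i,4]>5:
        vv,uu=np.nonzero(l==i); print(st[i],[depthpt(c,u+270,v+120).round(3).tolist() for u,v in list(zip(uu,vv))[::max(1,len(uu)//5)]])
E
```

```text
591 [ 0.53953315 -0.18880821  0.19998967] [ 0.4840155  -0.24401997  0.17059353]
[ 0.51180245 -0.2164949   0.19778086]
[ 47  19  12  27 167] [[0.547, -0.262, 0.108], [0.541, -0.26, 0.124], [0.535, -0.256, 0.125], [0.534, -0.243, 0.105], [0.524, -0.247, 0.097], [0.524, -0.241, 0.114]]
[35 97  5  8 26] [[0.507, -0.201, 0.197], [0.505, -0.202, 0.197], [0.505, -0.199, 0.197], [0.503, -0.198, 0.195], [0.502, -0.196, 0.194], [0.5, -0.196, 0.194]]
```

View pics/w6.png

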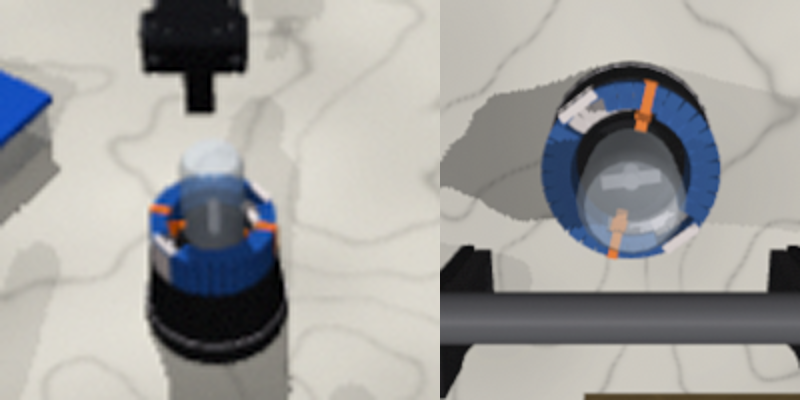

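The bowl's top is at z = 0.199 (87 + 112 mm), it is centred, and both lugs line up with the orange marks at crop (647,105) and (618,230). It is locked and released, so I hand in.

```bash
python3 -c "
from rig import *
print(hand_in())"
```

```text
the job is handed in; nothing more can be done
None
```

The glass bowl is locked in the grinder base, its lugs in the notches at the orange marks and the gripper clear; I handed the job in at about 15 s and saw no contact spikes, but no verdict came back.

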